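# Shoot the interlock bolt on the test box

### The arm

A 7-joint arm with a two-finger parallel gripper is mounted at the origin on the work surface. World frame = base frame: x ahead of the robot, y to its left, z up, the work surface at z = 0. Lengths are in mm, angles in rad, forces in N, time in s.
With the tool pointing down it reaches from about 350 to 900 mm from the base axis. Payload 8.1 kg.
Tool frame: the origin (TCP) lies at the very end of the fingers, on their centre line; the grasp point (between the pads) lies 19 mm behind it (manip.grip_point_offset is the distance from the TCP to the grasp point, in mm); z points along the fingers, y is the line along which they close (so a half turn about z gives the same grasp; the last joint's range is limited). The gripper opens to 85 mm and grips with 20 to 120 N. Pads are 22 mm wide; open, the fingers measure 114 mm over their backs; the gripper's body (76 mm by 85 mm) begins 54 mm behind the grasp point. The pads swing forward as they close: fully open they stand 13 mm farther back than shut.
Start: joints at [-1.293, 0.434, 0.025, 1.573, -0.012, 1.134, -0.075], TCP at [232.317, 580.233, 231.323] pointing down, gripper open.
Joint ranges: [-2.62, 2.62], [-0.44, 2.09], [-1.27, 1.32], [0.08, 2.57], [-1.32, 4.46], [0.12, 2], [-2.74, 2.74]. Speed limits (rad/s): [2.22, 2.22, 3.01, 3.01, 3.14, 3.14, 3.14].

### API

Orientations are given as a 3x3 rotation matrix whose columns are the frame's x, y, z axes.
In Python, from plant import status, eyes, manip gives the robot as it stands.
- The arm moves only by the shell command python3 -m pendant 'ROWS'. ROWS is a JSON object of lists of equal length, an entry for each row: "dp": the shift along the tool's x, y, z in m, a list of three; "roll": the turn about the tool's z in degrees; "hand": the closure in counts, from 0 (fully open) to 255 (shut). A call has 1 to 20 rows; each row shifts and turns the commanded pose from where the row before left it, along the tool's axes as they then stand; what a row does not reach is not made up. A row lasts 1/8 s, in which the tool goes at most 62.5 mm and 10.7 degrees, less where a joint would pass 70% of its speed; a pose out of reach is approached as far as the arm can. A call is refused whole if a number of a shift passes 0.0625 or a number of a turn 10.7, either way. A call with a gripper value outside its range is refused whole. The fingers move at their own pace and stop on an object; the grip force is fixed at half the most. Time passes only in rows, so rows that do not move let the fingers close. It gives the time, the measured TCP pose, the force, the opening and the grip force at its end, in the units of the state.
- status.state(): the state, without advancing time (a new reading comes with each control period).
- eyes.capture(name): name is "scene" or "side" or "wrist"; returns the picture (384x512x3 uint8, red, green, blue); there is no depth.
- eyes.camera_params(name): a dict with "fx", "fy", "cx", "cy" (pixels), "pose" (4x4, takes a point from camera to world coordinates). Camera axes: x right, y up, looking along -z (the intrinsics and any distortion apply to the point x, -y, -z); pixel columns grow to the right and rows downward; lengths in mm; the calibration is good to about 2 mm. A picture is of the moment at which its call begins: read the wrist's pose just before it. camera_params takes no time and is no camera call; for the wrist camera it gives the pose at the moment of the call.
- manip.close_job(): hands the job in; it is judged then, once.
The state is a dict: "clock": time; "qpos": joint angles; "joint_velocities": joint speeds; "tau": joint torques, N m; "eef_pos": TCP position; "tool_rot": TCP orientation; "wrist_force": force on the tool from outside, world axes, zero at the start; "ft_torque": the same for the moment, N m; "opening": opening from 0.0 (shut) to 1.0 (fully open); "grip_force": force on a finger pad.
Only numpy, scipy, OpenCV 4.12 (cv2) and the standard library are available. Lean on these libraries where they do the work, as an engineer would, in place of code of your own. Each camera call takes 0.05 s, during which the arm holds its last target. There are 200 camera calls.

### The job

Lock the cover of the high-voltage test box: with one fingertip press the broad spring catch right down and, keeping it right down all the while, use the other finger to push the bolt by its upright knob towards the catch as far as it will go. Then let the catch spring back up and leave everything clear. Work with the fingertips only: pinch or lift nothing, and leave the loose things on and around the box where they are.

Things in the scene. Friction and masses are not known exactly. Their poses are not given: they have to be found in the camera images.
- test_box: Grey steel box fixed to the bench; origin on the bench. Spans x -85 to +105, y -125 to +125 mm; deck 50 mm high. x points to the clear cover on its far part (x +24 to +102, top 80 mm above bench), y the way the bolt slides home. Bolt and catch lie in one line along y at x -20. On that line above the deck: guide y -113 to -99 (18 mm), catch housing y -3 to 43 (14), keeper y 79 to 97 (19).
- bolt_knob (a point): Centre of the top of the bolt's knob, a plain upright steel pin, 12 mm diameter, from the bolt's flat bar (top 14 mm above the deck) up to 48 mm above the deck. It moves along the box's y with the bolt; push it from its -y side, where 25 mm or more of space lies above the bar. Friction about 2 N. When home its axis is 37 mm along y short of catch_top.
- catch_top (a point): Centre of the top of the spring catch: flat ribbed steel paddle, 30 mm (box x) by 60 mm (box y), 6 mm thick, top 32 mm above the deck when up, 22 mm when right down. It moves only straight up and down; spring 2 N at first, 5 N right down, anywhere on the paddle. 75 mm along +y from the knob's axis when the bolt is right back. A fingertip may slide along it.
- bolt (a joint): How far the bolt is slid, m: 0 right back, 0.038 fully home against its stop; starts at 0 to 0.006. With the catch up it is blocked beyond about 0.007; if the catch is let up part-way it rises into a notch and blocks the bolt again. Once home (beyond 0.0355) the catch coming up locks it.
- catch (a joint): How far the catch is pressed down, m: 0 up, 0.010 right down. It frees the bolt beyond about 0.006, and springs back up when released, provided the bolt is right back or home.
- solder_spool: Loose, to be left alone: solder spool, 48 mm across, 36 mm tall, standing on the clear cover of the test box; origin at the centre of its underside.
- small_jar: Loose, to be left alone: little amber glass jar, 22 mm across, 32 mm tall, standing on the near strip of the test box's deck beside the bolt; origin at the centre of its underside.
- battery_pack: Loose, to be left alone: four-cell battery holder, 64 x 74 mm, 23 mm high, lying in front of the test box; origin at the centre of its underside.
- tub: Loose, to be left alone: white plastic tub, 90 mm across the rim, 60 mm tall, to the right of the test box; origin at the centre of its underside.
- speaker: Loose, to be left alone: black loudspeaker lying face up, 110 mm across, 38 mm high, to the left of the test box; origin at the centre of its underside.
- meter: Loose, to be left alone: hand-held meter lying flat, 85 x 150 mm, 34 mm high, behind the test box; origin at the centre of its underside.
- breadboard: Loose, to be left alone: white plug-in board, 55 x 160 mm, about 9 mm high, in front of the test box; origin at the centre of its underside.

How it is judged:
By the outcome, as a careful person would: the job done as asked, in the order asked, and still so for the second after the job is handed in, with the robot touching nothing.
It also fails if it takes over 40 s, if anything falls off the work surface, if the arm or the gripper's body presses on something with over 40 N, if the wrist force passes 120 N, or if a joint passes its speed limit or range.

## Working session

There is one attempt and no reset: what is moved stays moved. The work goes in short steps, Python scripts to look and compute and a shell command to move; the robot and the scene stay as the last step left them, time stands still between calls to the robot, and variables do not carry over. Pictures are saved under pics/ and viewed, at most 10 in all, crops included, and the job is handed in when it is done.

```bash
ls; mkdir -p pics
python3 - <<'E'
from plant import status, eyes, manip
import cv2, numpy as np
for n in ("scene","side"):
    p=eyes.camera_params(n); print(n,{k:np.round(v,3).tolist() for k,v in p.items()})
a=eyes.capture("scene");b=eyes.capture("side")
cv2.imwrite("pics/scene0.png",cv2.resize(a,(800,600),interpolation=cv2.INTER_CUBIC)[:,:,::-1])
cv2.imwrite("pics/side0.png",cv2.resize(b,(800,600),interpolation=cv2.INTER_CUBIC)[:,:,::-1])
s=status.state();print(s)
E
```

```text
pics
scene {'fx': 489.891, 'fy': 489.891, 'cx': 250.889, 'cy': 185.712, 'pose': [[0.614, -0.579, 0.537, 1146.89], [0.789, 0.447, -0.421, -364.344], [0.004, 0.682, 0.731, 858.933], [0.0, 0.0, 0.0, 1.0]]}
side {'fx': 361.391, 'fy': 361.391, 'cx': 253.582, 'cy': 200.132, 'pose': [[0.947, 0.199, -0.251, 369.422], [-0.32, 0.632, -0.706, -556.381], [0.019, 0.749, 0.662, 676.031], [0.0, 0.0, 0.0, 1.0]]}
{'clock': 0.1, 'qpos': array([-1.29256674,  0.43516646,  0.02494919,  1.5740029 , -0.01161538,
        1.13402346, -0.07511993]), 'joint_velocities': array([ 4.82118720e-04, -1.53770617e-03,  1.14618371e-06, -2.72080318e-03,
       -6.78090460e-05, -1.78593531e-03, -1.53162290e-04]), 'tau': array([ 2.71069308e-03, -6.71752810e+01,  1.02795057e+00, -3.16897917e+01,
        1.57921499e-02,  7.33263732e-03,  2.82074375e-06]), 'eef_pos': array([232.16633009, 579.78095937, 230.59723804]), 'tool_rot': array([[-9.28329240e-01,  3.71758833e-01, -4.39074178e-04],
       [ 3.71759077e-01,  9.28328209e-01, -1.38745604e-03],
       [-1.08194091e-04, -1.45124582e-03, -9.99998941e-01]]), 'wrist_force': array([ 0.57627592, -0.89467417, -0.48034866]), 'ft_torque': array([ 0.0058989 ,  0.03909816, -0.01419666]), 'grip_force': 0.0, 'opening': 1.0012228934732825}
```

View pics/scene0.png

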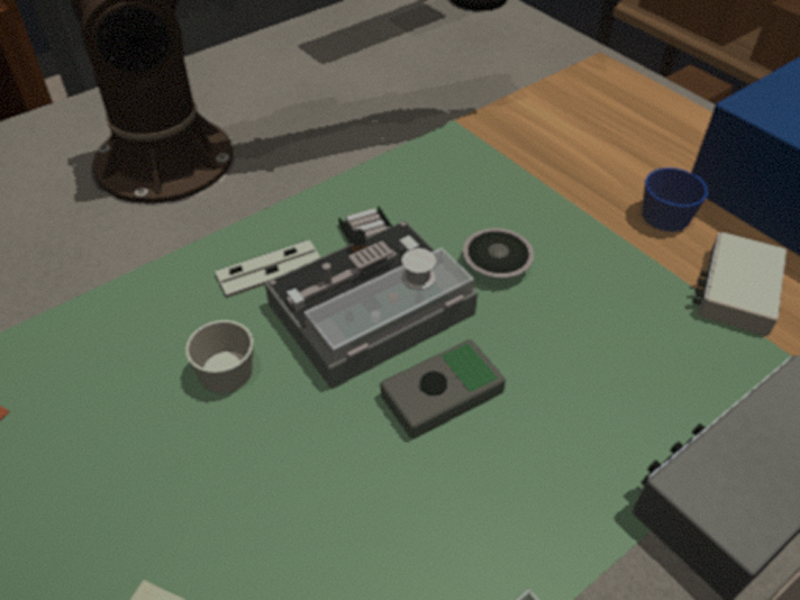

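View pics/side0.png

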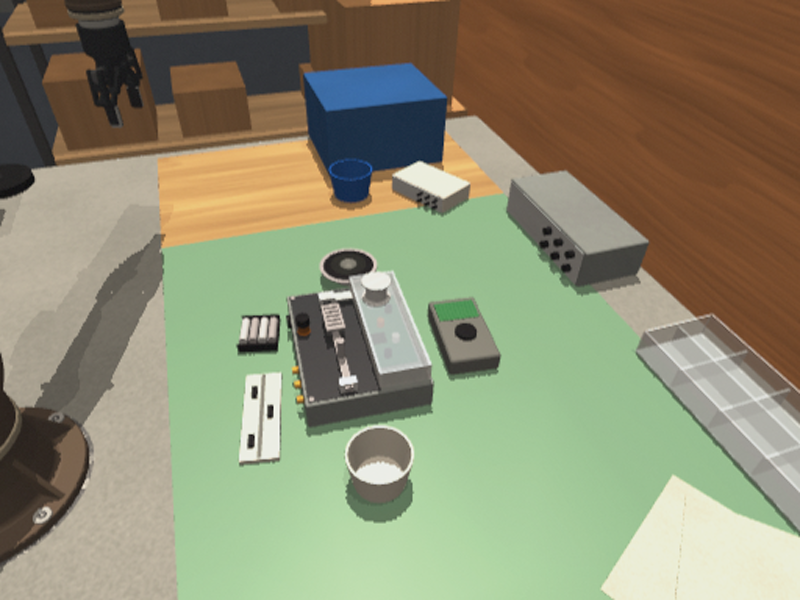

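The scene view shows the box at about (370,300), with the bolt line running from the guide at (295,297) to the keeper at (410,243). The side view shows the knob near (338,345), the catch at (333,315) and the jar at (302,323). I'll enlarge both.

Run:
```python
import cv2
from plant import eyes
import numpy as np
def avg(n): return np.mean([eyes.capture(n).astype(float) for _ in range(4)],0).astype('uint8')
a=avg("scene");b=avg("side")
cv2.imwrite("pics/a.png",a[:,:,::-1]);cv2.imwrite("pics/b.png",b[:,:,::-1])
def crop(im,x,y,w,h,k,f):
    c=cv2.resize(im[y:y+h,x:x+w],None,fx=k,fy=k,interpolation=cv2.INTER_CUBIC)
    c=np.clip(c.astype(float)*1.4,0,255).astype('uint8'); cv2.imwrite(f,c[:,:,::-1])
crop(a,165,135,145,110,5.5,"pics/sceneC.png")   # px = 165+u/5.5 , 135+v/5.5 (approx, -0.4)
crop(b,175,170,110,100,6,"pics/sideC.png")
```

```text
(no output)
```

View pics/sceneC.png

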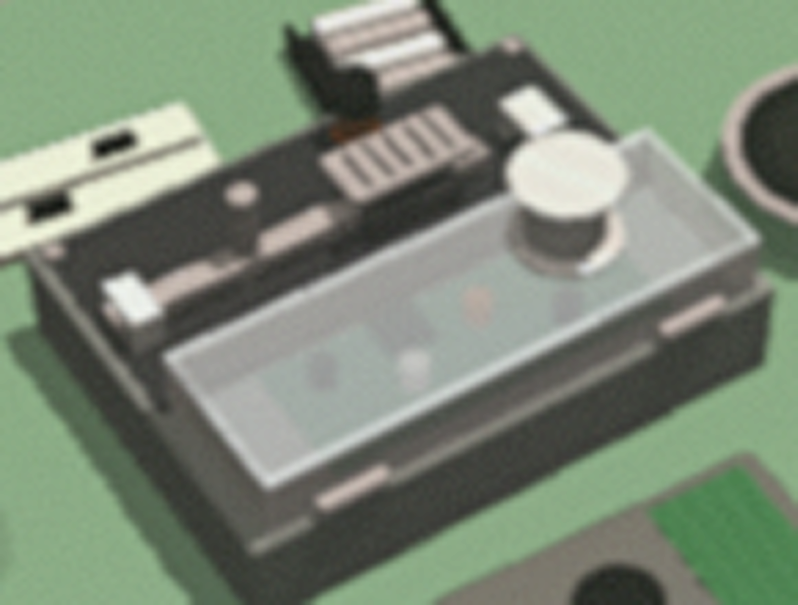

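View pics/sideC.png

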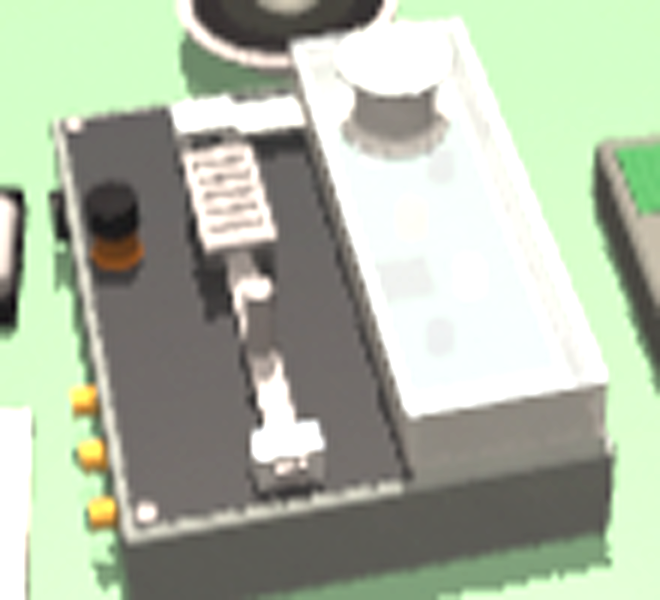

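The scene crop shows the deck corners at (30,248), (515,42), (255,550) and (770,290). The knob top is at (241,192), and the catch corners are at (322,158), (355,200), (487,152) and (440,107). In the side crop the knob top is at about (252,285), the catch corners are at (183,152), (250,145), (275,238) and (207,250), and the jar is at (112,200). I'll fit the box pose to these.

```bash
cat > h.py <<'E'
import numpy as np
from plant import eyes
from scipy.optimize import least_squares
def proj(c,P):
    T=np.array(c["pose"]); q=(np.atleast_2d(P)-T[:3,3])@T[:3,:3]
    return np.c_[c["cx"]-c["fx"]*q[:,0]/q[:,2], c["cy"]+c["fy"]*q[:,1]/q[:,2]]
def w(p,B):
    c,s=np.cos(p[2]),np.sin(p[2]); B=np.atleast_2d(B).astype(float)
    return np.c_[p[0]+c*B[:,0]-s*B[:,1], p[1]+s*B[:,0]+c*B[:,1], B[:,2]]
E
python3 - <<'E'
from h import *
# (u,v),(x,y,z) ; y may be ('k',0)/( 'c',d)/('h',sign)
S=[((30,248),(-85,-125,50)),((515,42),(-85,125,50)),((255,550),(105,-125,50)),((770,290),(105,125,50)),
((165,357),(24,('h',-1),80)),((270,487),(102,('h',-1),80)),((760,240),(102,('h',1),80)),((645,130),(24,('h',1),80)),
((241,190),(-20,('k',0),98)),((322,158),(-35,('c',-30),82)),((355,200),(-5,('c',-30),82)),((487,152),(-5,('c',30),82)),((440,107),(-35,('c',30),82))]
D=[((55,120),(-85,125,50)),((130,535),(-85,-125,50)),((609,455),(105,-125,50)),
((408,415),(24,('h',-1),80)),((607,380),(102,('h',-1),80)),((293,40),(24,('h',1),80)),((460,18),(102,('h',1),80)),
((252,286),(-20,('k',0),98)),((183,152),(-35,('c',30),82)),((250,145),(-5,('c',30),82)),((275,238),(-5,('c',-30),82)),((207,250),(-35,('c',-30),82))]
cs,cd=eyes.camera_params("scene"),eyes.camera_params("side")
def pts(L,p):
    o=[]
    for _,(x,y,z) in L:
        if isinstance(y,tuple): y={'k':p[3],'c':p[4]+y[1],'h':p[5]*y[1]}[y[0]]
        o.append((x,y,z))
    return w(p,o)
us=np.array([l[0] for l in S])+.5; us=us/5.5-.5+[165,135]
ud=np.array([l[0] for l in D])+.5; ud=ud/6-.5+[175,170]
def f(p,both=3):
    r=[]
    if both&1: r.append(proj(cs,pts(S,p))-us)
    if both&2: r.append(proj(cd,pts(D,p))-ud)
    return np.vstack(r).ravel()
for b in (1,2,3):
    s=min((least_squares(f,[550,0,a,-52,20,122],args=(b,),loss='soft_l1') for a in (-.5,0,.5)),key=lambda s:s.cost)
    print(b,np.round(s.x,3),s.cost)
    if b==3: print(np.round(f(s.x).reshape(-1,2),1).tolist()); np.save("p.npy",s.x); p=s.x
print("knob",w(p,(-20,p[3],98)),"catch",w(p,(-20,p[4],82)))
# jar top in side crop (112,195), z=82 ; scene (355,82)
for c,u,k,o in ((cd,(112,195),6,(175,170)),(cs,(357,82),5.5,(165,135))):
    px=(np.array(u)+.5)/k-.5+o
    j=least_squares(lambda q:(proj(c,w(p,(q[0],q[1],82)))-px).ravel(),[-60,20]).x; print("jar",j)
E
```

```text
1 [ 5.17616e+02  8.19390e+01 -7.60000e-02 -5.34390e+01  2.06780e+01
  1.14233e+02] 6.662929749088946
2 [ 5.15363e+02  8.04880e+01 -8.10000e-02 -5.35670e+01  1.76200e+01
  1.15653e+02] 3.546693037208019
3 [ 5.16618e+02  8.16280e+01 -7.80000e-02 -5.33430e+01  1.97360e+01
  1.14770e+02] 14.417455174424676
[[-2.0, 0.0], [0.6, -2.5], [-1.0, 0.8], [1.4, -0.6], [-0.5, -0.4], [-0.9, 0.0], [-0.2, 0.3], [0.0, -0.2], [-0.1, 0.4], [-1.2, -0.1], [-0.3, 0.1], [-1.8, -1.4], [-0.4, -0.8], [-0.4, -1.2], [-0.9, 0.3], [1.8, -1.3], [0.0, -0.7], [0.4, -0.7], [0.0, 0.1], [0.4, -0.2], [1.3, -0.7], [0.0, -0.6], [0.7, -1.2], [0.8, -1.0], [-0.2, -1.1]]
knob [[492.54734506  29.9941721   98.        ]] catch [[498.20673033 102.85347204  82.        ]]
jar [-67.65581523  27.19350052]
jar [-64.49485738  28.18779611]
```

```bash
python3 -m pendant '{"dp":[[0,0,0],[0,0,0],[0,0,0],[0,0,0]],"roll":[-8.6,-8.6,0,0],"hand":[75,75,75,75]}'
cat > go.py <<'E'
import sys
from h import *
from plant import status
p=np.load("p.npy"); s=status.state(); R=s["tool_rot"]
def rep():
    c,sn=np.cos(p[2]),np.sin(p[2]); e=s["eef_pos"]-[p[0],p[1],0]
    print("clk",round(s["clock"],2),"box xyz",np.round([c*e[0]+sn*e[1],-sn*e[0]+c*e[1],e[2]],1),"F box",np.round([c*s["wrist_force"][0]+sn*s["wrist_force"][1],-sn*s["wrist_force"][0]+c*s["wrist_force"][1],s["wrist_force"][2]],2),"open",round(s["opening"],3),
     "yawerr",round(np.degrees(np.arctan2(R[1,1],R[0,1])-np.pi/2-p[2]),2),"zaxis",np.round(R[:,2],4))
rep()
if len(sys.argv)>1:
    t=w(p,[float(a) for a in sys.argv[1:4]])[0]; print("tool d mm",np.round(R.T@(t-s["eef_pos"]),1))
E
python3 go.py -20 -34.5 170
```

```text
clock: 1.0
eef_pos: [232.4, 580.2, 231.3]
tool_rot: [[-0.996, 0.084, -0.0], [0.084, 0.996, 0.0], [0.0, 0.0, -1.0]]
wrist_force: [0.6, -0.3, 0.2]
opening: 0.706
grip_force: 0.0
clk 1.0 box xyz [-322.   475.   231.3] F box [ 0.66 -0.25  0.16] open 0.706 yawerr -0.38 zaxis [-0.  0. -1.]
tool d mm [-305.4 -507.5   61.3]
```

```bash
python3 -m pendant '{"dp":[[-0.0191,-0.0317,0],[-0.0191,-0.0317,0],[-0.0191,-0.0317,0],[-0.0191,-0.0317,0],[-0.0191,-0.0317,0],[-0.0191,-0.0317,0],[-0.0191,-0.0317,0],[-0.0191,-0.0317,0],[-0.0191,-0.0317,0],[-0.0191,-0.0317,0],[-0.0191,-0.0317,0],[-0.0191,-0.0317,0],[-0.0191,-0.0317,0],[-0.0191,-0.0317,0],[-0.0191,-0.0317,0],[-0.0191,-0.0317,0],[0,0,0.02],[0,0,0.02],[0,0,0.02],[0,0,0]],"roll":[-0.38,0,0,0,0,0,0,0,0,0,0,0,0,0,0,0,0,0,0,0],"hand":[75,75,75,75,75,75,75,75,75,75,75,75,75,75,75,75,75,75,75,75]}'; python3 go.py -20 -34.5 170
python3 - <<'E'
from h import *
import cv2
c=eyes.camera_params("wrist"); print({k:np.round(v,3).tolist() for k,v in c.items()})
a=eyes.capture("wrist"); cv2.imwrite("pics/w1.png",np.clip(cv2.resize(a,(800,600),interpolation=cv2.INTER_CUBIC)*1.3,0,255).astype('uint8')[:,:,::-1])
E
```

```text
clock: 3.5
eef_pos: [498.4, 51.6, 170.4]
tool_rot: [[-0.997, 0.076, -0.002], [0.076, 0.997, -0.001], [0.002, -0.001, -1.0]]
wrist_force: [0.6, 0.3, 0.3]
opening: 0.706
grip_force: 0.0
clk 3.5 box xyz [-15.8 -31.4 170.4] F box [0.6  0.37 0.27] open 0.706 yawerr 0.09 zaxis [-2.4e-03 -6.0e-04 -1.0e+00]
tool d mm [ 4.2 -3.1  0.4]
{'fx': 285.179, 'fy': 285.179, 'cx': 251.462, 'cy': 192.101, 'pose': [[0.076, -0.946, -0.316, 417.988], [0.997, 0.072, 0.025, 56.915], [-0.001, -0.317, 0.948, 312.273], [0.0, 0.0, 0.0, 1.0]]}
```

View pics/w1.png

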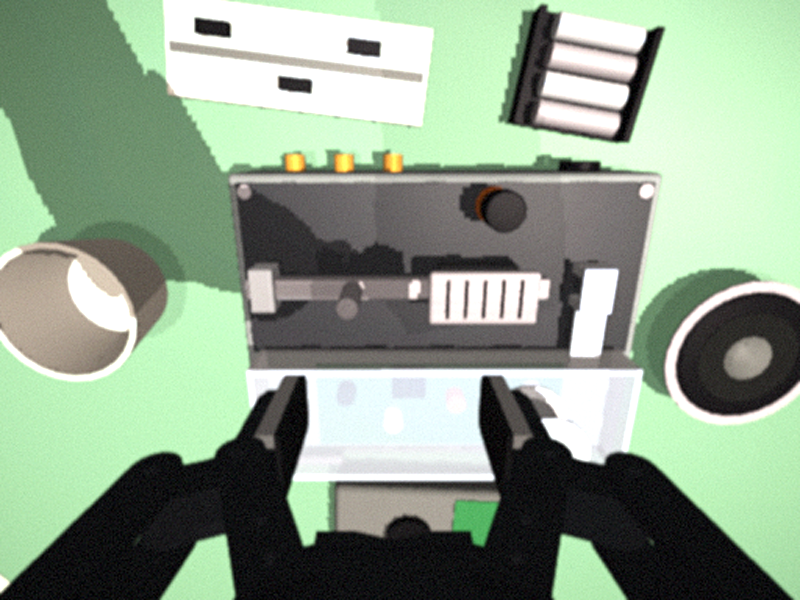

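The wrist view shows the paddle with corners at (432,272), (538,274), (538,323) and (430,323), and the knob top at about (347,309). The deck's near corners are at (232,176) and (658,176). The fingertip inner edges are at about (305,378) and (482,378). I'll refit with these.

Run:
```python
from h import *
from plant import status
c=eyes.camera_params("wrist"); p0=np.load("p.npy")
U=np.array([(232,176),(658,176),(248,370),(641,370),(347,309),(432,272),(430,323),(538,323),(538,274)])
px=(U+.5)/1.5625-.5
def P(p): return w(p,[(-85,-125,50),(-85,125,50),(24,-p[5],80),(24,p[5],80),(-20,p[3],98),(-35,p[4]-30,82),(-5,p[4]-30,82),(-5,p[4]+30,82),(-35,p[4]+30,82)])
print("prior res",np.round(proj(c,P(p0))-px,1).tolist())
s=least_squares(lambda p:(proj(c,P(p))-px).ravel(),p0,loss='soft_l1'); print(np.round(s.x,3),np.round(s.fun.reshape(-1,2),1).tolist())
T=np.array(c["pose"]); st=status.state()
for u in ((305,378),(482,378)):
    q=(np.array(u)+.5)/1.5625-.5; r=np.array([(q[0]-c["cx"])/c["fx"],-(q[1]-c["cy"])/c["fy"],-1])
    X=T[:3,:3]@(r*151)+T[:3,3]; print("tip in tool",np.round(st["tool_rot"].T@(X-st["eef_pos"]),1))
```

```text
prior res [[-1.3, -3.5], [8.0, -3.0], [2.0, -1.4], [3.1, -0.9], [3.2, -1.3], [1.5, -0.8], [1.7, -0.0], [1.6, 0.1], [5.4, -1.9]]
[ 5.17714e+02  7.91790e+01 -7.60000e-02 -5.35400e+01  2.05210e+01
  1.14463e+02] [[-3.9, -1.7], [5.0, -1.7], [-0.0, 0.1], [-0.0, 0.2], [-0.0, 0.3], [-0.5, 0.7], [-0.2, 1.4], [-0.4, 1.4], [3.3, -0.6]]
tip in tool [  7.8 -30.9  -7. ]
tip in tool [ 7.8 29.1 -7. ]
```

```bash
python3 - <<'E'
import numpy as np
np.save("p.npy",[517.2,80.2,-.077,-53.5,20.2,114.6])
E
python3 go.py -20 -34.5 95
```

```text
clk 3.55 box xyz [-15.8 -29.8 171.3] F box [-0.4   0.12  1.  ] open 0.705 yawerr 0.08 zaxis [-8.e-04 -2.e-04 -1.e+00]
tool d mm [ 4.1 -4.7 76.3]
```

```bash
python3 -m pendant '{"dp":[[0.0041,-0.0047,0],[0,0,0],[0,0,0.02],[0,0,0.02],[0,0,0.02],[0,0,0.016],[0,0,0],[0,0,0]],"roll":[0,0,0,0,0,0,0,0],"hand":[75,75,75,75,75,75,75,75]}' >/dev/null; python3 go.py -20 -34.5 84
python3 - <<'E'
from h import *
import cv2
a=eyes.capture("wrist"); b=eyes.capture("side")
k=lambda x,s:np.clip(cv2.resize(x,None,fx=s,fy=s,interpolation=cv2.INTER_CUBIC)*1.4,0,255).astype('uint8')
A=k(a[130:300,120:390],2.2) ; B=k(b[170:270,170:290],4.95*.8)
h=max(A.shape[0],B.shape[0]); W=[800-B.shape[1] if B.shape[1]+A.shape[1]>800 else A.shape[1]]
cv2.imwrite("pics/w2.png",cv2.resize(a,(800,600),interpolation=cv2.INTER_CUBIC)[:,:,::-1])
cv2.imwrite("pics/s2.png",k(b[160:270,170:300],5)[:,:,::-1])
E
```

```text
clk 4.55 box xyz [-19.2 -34.4  96.1] F box [-0.31  0.46  0.17] open 0.701 yawerr 0.16 zaxis [ 1.1e-03  3.0e-04 -1.0e+00]
tool d mm [ 0.8 -0.1 12.1]
```

View pics/w2.png

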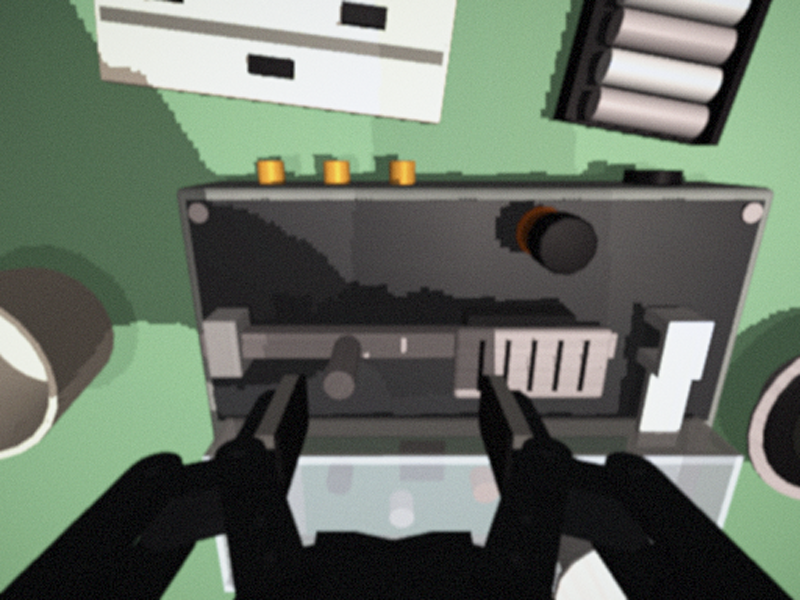

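View pics/s2.png

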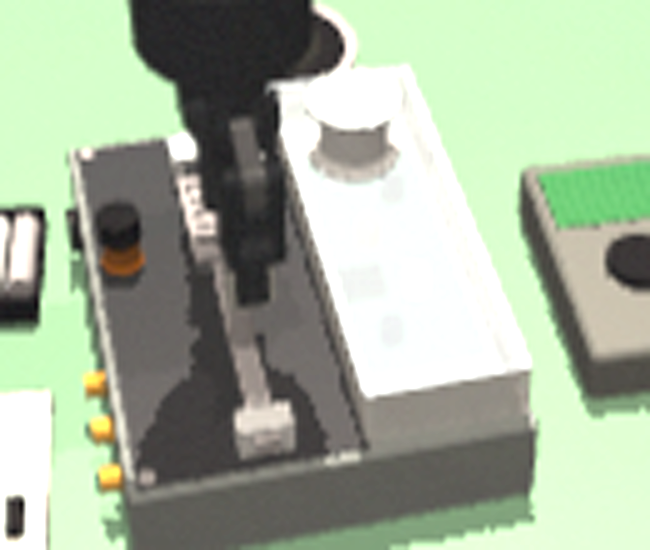

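The wrist view shows the knob top at (340,383) and the left pad's inner edge at u=305, a gap of about 7 mm. The right finger's inner edge at u=482 is over the paddle, whose left edge is at u=457. In the side view the fingers are in line with the bolt. I'll close 3 mm and come down slowly, watching the force.

```bash
python3 -m pendant '{"dp":[[0.002,0,0],[0,0,0.005],[0,0,0.005],[0,0,0.005],[0,0,0.003],[0,0,0]],"roll":[0,0,0,0,0,0],"hand":[84,84,84,84,84,84]}' >/dev/null; python3 go.py; python3 -m pendant '{"dp":[[0,0,0.003],[0,0,0]],"roll":[0,0],"hand":[84,84]}' >/dev/null; python3 go.py;  python3 -m pendant '{"dp":[[0,0,0.003],[0,0,0]],"roll":[0,0],"hand":[84,84]}' >/dev/null; python3 go.py
```

```text
clk 5.4 box xyz [-21.9 -34.6  77.1] F box [-1.21 -0.37  2.24] open 0.673 yawerr 0.17 zaxis [-6.e-04 -1.e-04 -1.e+00]
clk 5.65 box xyz [-21.8 -34.6  74.2] F box [-1.33 -0.85  2.73] open 0.672 yawerr 0.16 zaxis [-1.e-04  0.e+00 -1.e+00]
clk 5.9 box xyz [-21.7 -34.5  71.2] F box [-1.07  1.06  3.88] open 0.671 yawerr 0.16 zaxis [ 0.  0. -1.]
```

```bash
python3 -m pendant '{"dp":[[0,0,0.003],[0,0,0]],"roll":[0,0],"hand":[84,84]}' >/dev/null; python3 go.py; python3 -m pendant '{"dp":[[0,0,0.002],[0,0,0]],"roll":[0,0],"hand":[84,84]}' >/dev/null; python3 go.py
```

```text
clk 6.15 box xyz [-21.7 -34.5  68.2] F box [-1.61 -1.43  4.97] open 0.67 yawerr 0.17 zaxis [-0. -0. -1.]
clk 6.4 box xyz [-21.5 -34.6  67.2] F box [-5.62 -2.84 18.14] open 0.669 yawerr 0.16 zaxis [ 5.e-04  4.e-04 -1.e+00]
```

```bash
python3 -m pendant '{"dp":[[0,0.002,0],[0,0.002,0],[0,0.002,0],[0,0.002,0],[0,0.002,0],[0,0.002,0]],"roll":[0,0,0,0,0,0],"hand":[84,84,84,84,84,84]}' >/dev/null; python3 go.py; python3 -m pendant '{"dp":[[0,0.002,0],[0,0.002,0],[0,0.002,0],[0,0.002,0],[0,0.002,0],[0,0.002,0]],"roll":[0,0,0,0,0,0],"hand":[84,84,84,84,84,84]}' >/dev/null; python3 go.py
```

```text
clk 7.15 box xyz [-20.6 -27.5  67.4] F box [ -3.34 -19.52  21.43] open 0.671 yawerr -0.13 zaxis [ 0.0015 -0.0041 -1.    ]
clk 7.9 box xyz [-20.2 -14.8  67.4] F box [ -0.99 -15.96  18.47] open 0.673 yawerr -0.1 zaxis [ 0.0022 -0.0035 -1.    ]
```

```bash
python3 -m pendant '{"dp":[[0,0.002,0],[0,0.002,0],[0,0.002,0],[0,0.002,0],[0,0.002,0],[0,0.002,0],[0,0.002,0]],"roll":[0,0,0,0,0,0,0],"hand":[84,84,84,84,84,84,84]}' >/dev/null; python3 go.py; python3 -m pendant '{"dp":[[0,0.002,0],[0,0.002,0],[0,0.001,0],[0,0,0]],"roll":[0,0,0,0],"hand":[84,84,84,84]}' >/dev/null; python3 go.py
python3 - <<'E'
from h import *
import cv2
a=eyes.capture("wrist");cv2.imwrite("pics/w3.png",cv2.resize(a,(800,600),interpolation=cv2.INTER_CUBIC)[:,:,::-1])
E
```

```text
clk 8.78 box xyz [-20.2   0.   67.3] F box [ -1.08 -14.16  17.25] open 0.671 yawerr -0.06 zaxis [ 0.0024 -0.0027 -1.    ]
clk 9.28 box xyz [-20.2   5.3  67.3] F box [ -0.53 -13.08  16.31] open 0.673 yawerr -0.03 zaxis [ 0.0024 -0.0025 -1.    ]
```

View pics/w3.png

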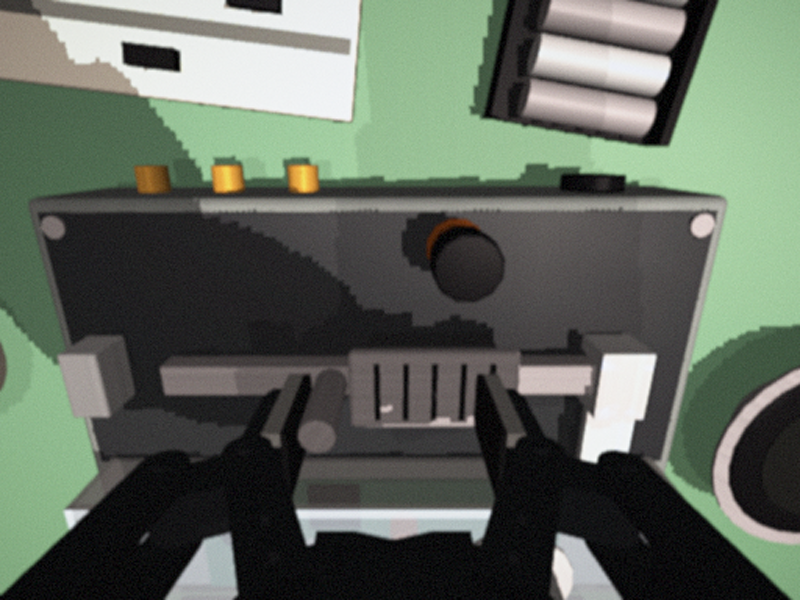

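The bolt has followed: the knob (317,430) lies against the left finger, and the right finger is still on the paddle, which ends at u=518. I'll push on to the stop.

```bash
python3 -m pendant '{"dp":[[0,0.001,0],[0,0.001,0],[0,0,0]],"roll":[0,0,0],"hand":[84,84,84]}' >/dev/null; python3 go.py; python3 -m pendant '{"dp":[[0,0.001,0],[0,0.001,0],[0,0,0]],"roll":[0,0,0],"hand":[84,84,84]}' >/dev/null; python3 go.py
```

```text
clk 9.7 box xyz [-20.2   5.5  67.3] F box [ -0.09 -19.96  18.98] open 0.675 yawerr -0.11 zaxis [ 0.0019 -0.0043 -1.    ]
clk 10.07 box xyz [-20.2   5.5  67.2] F box [ -0.3  -24.89  19.54] open 0.671 yawerr -0.2 zaxis [ 0.0015 -0.0061 -1.    ]
```

```bash
python3 -m pendant '{"dp":[[0,0.0015,0],[0,0.0015,0],[0,0,0]],"roll":[0,0,0],"hand":[84,84,84]}' >/dev/null; python3 go.py
python3 - <<'E'
from h import *
c=eyes.camera_params("wrist"); p0=np.load("p.npy")
U=np.array([(317,434),(350,350),(518,350),(350,425),(52,227),(703,226)]); px=(U+.5)/1.5625-.5
def P(p): return w([p[0],p[1],p0[2]],[(-20,p[2],98),(-35,p[3]-30,72),(-35,p[3]+30,72),(-5,p[3]-30,72)])
s=least_squares(lambda p:(proj(c,P(p))-px[:4]).ravel().tolist()+[(p[3]-20)*.01],[517,80,-17,20]); print(np.round(s.x,2),"knob-catch",s.x[2]-s.x[3],np.round(s.fun,1))
E
```

```text
clk 10.45 box xyz [-20.2   5.7  67.2] F box [ -0.15 -34.38  22.37] open 0.676 yawerr -0.32 zaxis [ 7.0e-04 -8.9e-03 -1.0e+00]
[514.67  79.19 -16.03  20.  ] knob-catch -36.030460958131656 [-0.   0.3 -3.  -0.1  3.7 -0.3 -0.8  0.7 -0. ]
```

```bash
python3 -m pendant '{"dp":[[0,-0.001,0],[0,-0.001,0],[0,0,-0.002],[0,0,-0.002],[0,0,-0.002],[0,0,-0.002],[0,0,-0.002],[0,0,-0.002],[0,0,-0.002],[0,0,0]],"roll":[0,0,0,0,0,0,0,0,0,0],"hand":[84,84,84,84,84,84,84,84,84,84]}' >/dev/null; python3 go.py;  python3 -m pendant '{"dp":[[0,-0.002,0],[0,-0.002,0],[0,-0.002,0],[0,-0.002,0],[0,-0.001,0],[0,0,0]],"roll":[0,0,0,0,0,0],"hand":[84,84,84,84,84,84]}' >/dev/null; python3 go.py
```

```text
clk 11.7 box xyz [-23.6   6.1  78.4] F box [  0.87 -23.06  -8.76] open 0.67 yawerr -0.17 zaxis [-0.0055 -0.0078 -1.    ]
clk 12.45 box xyz [-21.4   5.   80.6] F box [-0.49 -0.75  0.1 ] open 0.673 yawerr 0.19 zaxis [ 1.e-03  6.e-04 -1.e+00]
```

```bash
python3 -m pendant '{"dp":[[0,-0.002,0],[0,-0.0015,0],[0,0,0],[0,0,-0.01],[0,0,-0.02],[0,0,-0.03],[0,0,-0.03],[0,0,-0.03],[0,0,0],[0,0,0]],"roll":[0,0,0,0,0,0,0,0,0,0],"hand":[84,84,84,84,84,84,84,84,84,84]}' >/dev/null; python3 go.py
python3 - <<'E'
from h import *
import cv2
a=eyes.capture("wrist");cv2.imwrite("pics/w4.png",cv2.resize(a,(800,600),interpolation=cv2.INTER_CUBIC)[:,:,::-1])
E
```

```text
clk 13.7 box xyz [-22.1   1.  200.3] F box [-0.56  0.59  0.31] open 0.672 yawerr 0.17 zaxis [ 0.e+00  2.e-04 -1.e+00]
```

View pics/w4.png

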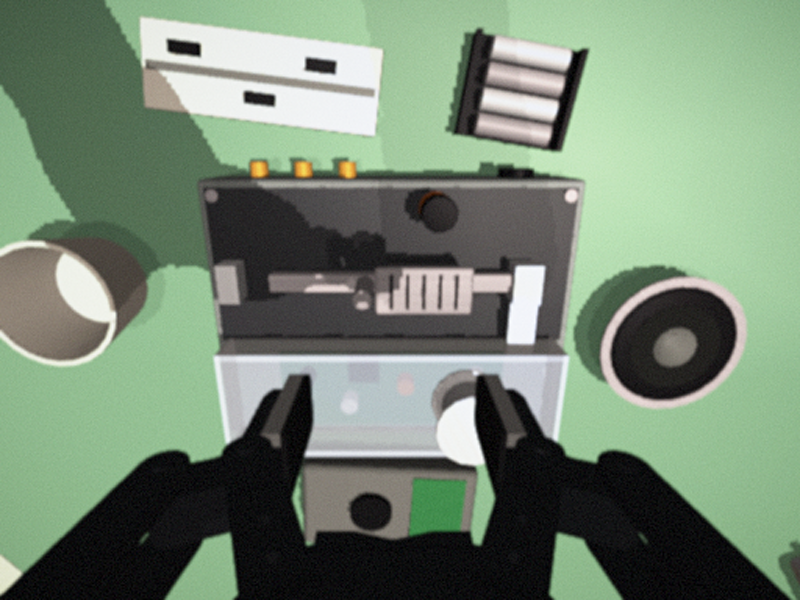

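The bolt is home: the knob top is at (362,300) beside the paddle, whose corners are at (377,269), (473,269), (472,314) and (377,314). The bolt's nose reaches the keeper. I'll check the catch height numerically.

Run:
```python
from h import *
c=eyes.camera_params("wrist"); p0=np.load("p.npy")
U=np.array([(362,300),(377,269),(473,269),(472,314),(377,314)]); px=(U+.5)/1.5625-.5
for z in (72,82):
    def P(p): return w([p[0],p[1],p0[2]],[(-20,p[2],98),(-35,-10,z),(-35,50,z),(-5,50,z),(-5,-10,z)])
    s=least_squares(lambda p:(proj(c,P(p))-px).ravel(),[517,80,-17]); print(z,np.round(s.x,2),s.x[2]-20,s.cost,np.round(s.fun,1))
```

```text
72 [518.26  79.98 -18.03] -38.0324909876342 4.785135282994102 [-0.   2.6  0.1 -0.9  0.3 -0.7 -0.8 -0.6  0.4 -0.7]
82 [515.84  79.43 -17.25] -37.25187710045101 2.694729750037168 [-0.   0.1 -1.  -0.7  1.5 -0.5  0.2  0.7 -0.7  0.5]
```

```bash
python3 -c "
from plant import manip; print(manip.close_job())"
```

```text
the job is handed in; nothing more can be done
None
```

I pressed the catch right down, pushed the bolt to its stop with the catch held down, and let the catch spring back up. The last picture puts the knob about 37 mm short of the catch, which is home. It also shows the catch up and the loose things apparently undisturbed. The gripper is clear above the box, and the job is handed in at about 14 s.

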